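Seat a bearing under the leaf-spring hold-down of a comparator

TASK

Load the bearing that lies on the apron of the bearing comparator for measuring. Push it with the fingertips along the apron into the horseshoe nest of the shuttle, then press it down hard on its sprung pad and, while it is down, slide it and the shuttle under the forked leaf spring until the shuttle is fully home against its stops; then let go, so that the leaf spring alone keeps the bearing down against the dial's plunger. Only push and press: do not lift the bearing, do not touch the leaf spring, and leave the other things on the bench where they are.

Things in the scene. Friction and masses are not known exactly. Their poses are not given: they have to be found in the camera images.
- gauge: Bearing comparator fixed on the bench, base plate 355 x 124 mm. Origin on the bench under it; x = slide direction from the apron (-x end) to the dial (+x end), y across, z up; symmetric about y = 0. Shuttle ways 28 mm high at |y| 44 to 61 mm. Leaf-spring bridge x 108 to 130 mm, 56 mm high; dial lying face up round x 165 mm, 45 mm high.
- apron (a point): Middle of the apron's top: flat steel table 30 mm above the bench, gauge x = -165 to -74 mm, 124 mm wide. Two funnel strips on it, 10 mm high, have inner faces 48 mm from the middle line at the open -x end, narrowing to 34 mm at the shuttle. The space beyond the -x end is clear. This point is at gauge x = -119.5 mm.
- bearing: Sealed steel ball bearing lying flat on the apron: outer diameter 62, bore 35, height 14 mm, 0.155 kg. Origin: centre of its underside. It starts 108 to 130 mm on the -x side of the gauge's origin, up to 6 mm off its middle line, underside 30 mm above the bench.
- nest (a point): Where the bearing's centre lies once it is against the nest's far wall; 30 mm above the bench; moves with the shuttle; at gauge x = -31.5 mm, y = 0 when the shuttle is at 0. Nest wall: polished steel horseshoe, inner radius 32.5 mm, open to the apron with flared mouth, top 34 mm above the bench: it overlaps a bearing on the raised pad by 4 mm and stays 2 mm below the top of one pressed down.
- shuttle (a joint): Aluminium shuttle plate, 77 x 90 mm, carrying nest and pad, slides along gauge +x: 0 = at the apron (start), 0.070 m = home against its stops. Friction 1.5 N, no spring: stays where left. Driven by pushing the bearing against the nest wall.
- lift_pad (a joint): Round black sprung pad, 61 mm diameter, in the nest floor, guided straight: 0 = raised level with the apron (start), 0.0075 m = fully down. Spring force 6 N raised, 12 N fully down. A bearing on it has its top 44 mm above the bench raised, 36 mm pressed down.
- leaf_spring: Forked bright steel leaf spring, 78 mm long, from the bridge towards the apron: prongs 13 mm wide, 10 to 23 mm each side of the middle. Origin at its root (gauge x 118 mm, 45 mm high). Lowest (bend) line at gauge x 56 mm, underside 35 mm high; a bearing pressed down lifts it 1.3 mm. Presses down with 11 N plus 2 N per mm; oiled.
- leaf_lip (a point): Upturned free end of the leaf spring, at gauge x 40 mm, underside 39 mm above the bench. A bearing on the raised pad strikes it and cannot pass; one pressed down runs in under it. With the shuttle home this lip end stands over the bearing's centre, so the half of the bearing nearer the apron stays uncovered.
- plunger (a joint): Spring plunger of the dial indicator, 28 mm above the bench on the middle line: 0 = out; the bearing pushes it in about 0.007 m as the shuttle comes home (1 N). The needle follows it.
- waiting_bearing: Bystander: another such bearing flat on the bench on the far (+y of the gauge) side, bottom of a stack of two. Origin: centre of underside.
- waiting_bearing_2: Bystander: the bearing on top of that stack.
- ring_gauge: Bystander: plain steel ring, 66 mm diameter, 20 mm high, on the far side of the gauge.
- setting_plug: Bystander: steel plug gauge standing upright, 35 mm diameter, 102 mm high, on the far side near the dial.
- marker: Bystander: black marker pen, 125 mm, lying on the near side of the gauge.
- spanner: Bystander: spanner, 176 mm, lying on the near side of the gauge.
- brush: Bystander: brush with wooden handle, 199 mm, on the bench to the left.

How it is judged:
By the outcome, as a careful person would: the job done as asked, in the order asked, and still so for the second after the job is handed in, with the robot touching nothing.
It also fails if it takes over 58 s, if anything falls off the work surface, if the arm or the gripper's body presses on something with over 40 N, if the wrist force passes 120 N, or if a joint passes its speed limit or range.

ROBOT

A 7-joint arm with a two-finger parallel gripper is mounted at the origin on a cart in front of the work surface, level with it; the furniture and walls round the work are solid. World frame = base frame: x ahead of the robot, y to its left, z up, the work surface at z = 0. Lengths are in m, angles in rad, forces in N, time in s.
With the tool pointing down it reaches from about 0.425 to 1.025 m from the base axis. Payload 9.4 kg.
Tool frame: the origin (TCP) lies midway between the tips of the shut fingers; the grasp point (between the pads) lies arm.hold_point_z behind it (arm.hold_point_z is the distance from the TCP to the grasp point, in m); z points along the fingers, y is the direction in which the jaws open and shut (so a half turn about z gives the same grasp; the last joint's range is limited). The gripper opens to 93 mm and grips with 3 to 60 N. Pads are 15 mm wide; open, the fingers measure 128 mm over their backs; the gripper's body (75 mm by 188 mm) begins 65 mm behind the grasp point.
Start: joints at [-1.303, 0.599, -0.003, 1.599, 0.002, 0.943, -0.08], TCP at [0.245, 0.682, 0.219] pointing down, gripper open.
Joint ranges: [-2.57, 2.57], [-0.35, 1.97], [-1.29, 1.29], [0.11, 2.56], [-1.05, 4.19], [0.11, 1.86], [-2.63, 2.63]. Speed limits (rad/s): [2.22, 2.22, 3.01, 3.01, 3.14, 3.14, 3.14].

INTERFACE

Orientations are given as a rotation vector (axis times angle).
In Python, from plant import observe, get_image, get_calibration, arm, search_frame, masks_of, mark_of gives the robot as it stands.
- The arm moves only by the tool servo_tool, never from a script. Its argument "steps" is a list of rows, each a list of 6 numbers: the shift along the world's x, y, z in m, then the turn, a rotation vector about the world's x, y, z in degrees. In form: [[x, y, z, rx, ry, rz], ...]. A call has 1 to 5 rows; each row is the pose to reach, as a shift and turn from the pose measured when the call began; what a row does not reach only later rows make up. A row lasts 1/12 s, in which the tool goes at most 41.7 mm and 7.16 degrees, less where a joint would pass 70% of its speed; a pose out of reach is approached as far as the arm can. A call with a gripper value outside its range is refused whole. "claw" is the closure in counts, from 0 (fully open) to 255 (shut), set as the call begins (left out, the last holds). The fingers move at their own pace and stop on an object; "grip_force" is the grip in N (left out, the last holds). Time passes only in rows, so rows that repeat a pose let the fingers close. It gives the time, the measured TCP pose, the force and the opening at its end, in the units of the state.
- observe(): the state, without advancing time (a new reading comes with each control period).
- get_image(name): name is "scene" or "side" or "wrist"; returns the picture (420x560x3 uint8, blue, green, red); there is no depth.
- get_calibration(name): a dict with "fovy" (degrees; the focal length in pixels is half the picture's height over the tangent of half this angle, whatever the lens; pixels are square), "cx", "cy" (the principal point, pixels), "R" (3x3) and "t" (3): a world point X has camera coordinates R X + t. Camera axes: x right, y down, z forward; pixel columns grow to the right and rows downward; lengths in m; the calibration is good to about 2 mm. The wrist camera is an equidistant fisheye: a pixel r from the principal point sees the ray r / f radians off the axis. A picture is of the moment at which its call begins: read the wrist's pose just before it. get_calibration takes no time and is no camera call; for the wrist camera it gives the pose at the moment of the call.
- arm.hand_in(): hands the job in, once; it reports no verdict.
Trained networks look in the newest picture that a camera, given by its name, has taken for a name from the list of things; names that differ only in an ending like _2 or _b are one class to them, and where a whole thing is asked for, a point or a joint stands for the part that bears it (a point fixed in the world has none). Each returns a list of dicts, best first, with "confidence" (0 to 1); they miss things now and then, are a little off and sometimes report something else, mostly with a low value. They report only what shows in the picture. A call takes as long as a camera call.
- search_frame(thing, camera): "position" ([row, column] in pixels, amid what is visible of it).
- masks_of(thing, camera): "pixels" (420x560 bool, what is visible of it) and "position" ([row, column] in pixels, amid what is visible of it).
- mark_of(thing, camera): "position" ([row, column] in pixels: a listed point, or the origin of a listed thing).
The state is a dict: "time_s": time; "joint_pos": joint angles; "joint_velocities": joint speeds; "joint_efforts": joint torques, N m; "tool_pos": TCP position; "orientation": TCP orientation; "force": force on the tool from outside, world axes, zero at the start; "ft_torque": the same for the moment, N m; "finger_gap": finger opening in m.
Only numpy, scipy, OpenCV 4.12 (cv2) and the standard library are available. Lean on these libraries where they do the work, as an engineer would, in place of code of your own. Each camera call takes 0.05 s, during which the arm holds its last target. There are 200 camera calls.

## Working session

There is one attempt and no reset: what is moved stays moved. The work goes in short steps, Python scripts to look and compute and a tool call to move; the robot and the scene stay as the last step left them, time stands still between calls to the robot, and variables do not carry over. Pictures are saved under pics/ and viewed, about 8 in all and at most 12, crops included, and the job is handed in when it is done.

Besides the shell and the picture viewer there is one more tool, called after "Emit:" as name(argument=value, ...), one argument or row to a line, values as JSON. servo_tool: Moves the arm, as the interface text tells. Its arguments: {"type":"object","properties":{"steps":{"type":"array","items":{"type":"array","items":{"type":"number"}}},"claw":{"type":"number"},"grip_force":{"type":"number"}},"required":["steps"]}

```bash
mkdir -p pics; ls; cat > h.py <<'E'
import numpy as np, cv2
from plant import *
def ray(c,px):
    K=get_calibration(c); f=210/np.tan(np.radians(K['fovy']/2))
    u=(px[1]-K['cx']); v=(px[0]-K['cy'])
    if c=='wrist':
        r=np.hypot(u,v)+1e-9; th=r/f; d=np.array([u/r*np.sin(th),v/r*np.sin(th),np.cos(th)])
    else: d=np.array([u/f,v/f,1])
    R=np.array(K['R']); return -R.T@np.array(K['t']), R.T@d
def onplane(c,px,z):
    o,d=ray(c,px); return o+d*(z-o[2])/d[2]
def proj(c,X):
    K=get_calibration(c); f=210/np.tan(np.radians(K['fovy']/2))
    p=np.array(K['R'])@X+np.array(K['t'])
    if c=='wrist':
        r=np.hypot(p[0],p[1])+1e-12; k=f*np.arctan2(r,p[2])/r
        return np.array([K['cy']+k*p[1],K['cx']+k*p[0]])
    return np.array([K['cy']+f*p[1]/p[2],K['cx']+f*p[0]/p[2]])
E
python3 - <<'E'
from h import *
s=observe(); print(s, arm.hold_point_z)
ims=[]
for c in ['scene','side','wrist']:
    im=get_image(c); cv2.imwrite(f'pics/{c}0.png',im)
    ims.append(im)
    for n,z in [('gauge',0),('apron',.03),('bearing',.03),('nest',.03),('leaf_spring',.045),('leaf_lip',.039),('plunger',.028),('setting_plug',0),('waiting_bearing',0),('ring_gauge',0)]:
        r=mark_of(n,c)
        for q in r[:2]: print(c,n,np.round(q['position'],1),round(q['confidence'],2),np.round(onplane(c,q['position'],z),4))
cv2.imwrite('pics/a.png',cv2.resize(np.hstack(ims[:2]),(800,300)))
E
```

```text
pics
{'time_s': 0.0, 'joint_pos': array([-1.30267501,  0.60011464, -0.00254061,  1.6001109 ,  0.00178685,
        0.94287315, -0.07978655]), 'joint_velocities': array([ 0.00038095,  0.00113252,  0.00027931,  0.00158346,  0.0009251 ,
       -0.00048954,  0.00042421]), 'joint_efforts': array([ 2.34889030e-04, -7.65090895e+01,  1.49829280e+00, -2.52343833e+01,
       -5.22525993e-02,  1.71803049e-02,  1.54564545e-04]), 'tool_pos': array([0.24492554, 0.6818753 , 0.21777434]), 'orientation': array([-5.38846269e-01, -3.09490393e+00,  2.35331605e-03]), 'force': array([ 0.22316194,  0.36919202, -0.41225629]), 'ft_torque': array([ 0.04660761, -0.01516291,  0.02059892]), 'finger_gap': 0.09269174093215705} 0.0188
scene gauge [250.7 286.6] 0.74 [ 0.5473 -0.1065  0.    ]
scene gauge [303.8 279.2] 0.48 [ 0.4673 -0.2167  0.    ]
scene apron [207.5 259.4] 0.91 [0.544  0.0141 0.03  ]
scene apron [281.5 379.7] 0.21 [ 0.6536 -0.284   0.03  ]
scene bearing [209.8 258.4] 0.97 [0.5385 0.0084 0.03  ]
scene nest [232.8 280.4] 0.78 [ 0.5473 -0.0782  0.03  ]
scene leaf_spring [275.1 327.5] 0.63 [ 0.5652 -0.2311  0.045 ]
scene leaf_lip [254.8 298.8] 0.8 [ 0.5458 -0.1566  0.039 ]
scene leaf_lip [232.1 279.1] 0.34 [ 0.5416 -0.0824  0.039 ]Traceback (most recent call last):
  File "<stdin>", line 8, in <module>
ValueError: it knows: apron, bearing, brush, gauge, leaf_lip, leaf_spring, marker, nest, ring_gauge, setting_plug, spanner, waiting_bearing
```

```bash
python3 - <<'E'
from h import *
ims=[cv2.imread('pics/scene0.png')]
for c in ['side','wrist']:
    im=get_image(c); cv2.imwrite(f'pics/{c}0.png',im)
    ims.append(im)
    for n,z in [('gauge',0),('apron',.03),('bearing',.03),('nest',.03),('leaf_spring',.045),('leaf_lip',.039)]:
        for q in mark_of(n,c)[:2]: print(c,n,np.round(q['position'],1),round(q['confidence'],2),np.round(onplane(c,q['position'],z),4))
cv2.imwrite('pics/a.png',cv2.resize(np.vstack([np.hstack(ims[:2]),np.hstack([ims[2],ims[2]*0])]),(800,600)))
E
```

```text
side gauge [223.5 261.4] 0.7 [ 0.5504 -0.1078  0.    ]
side apron [215.6 316.3] 0.7 [0.5468 0.0096 0.03  ]
side bearing [209.9 314.5] 0.73 [0.5258 0.0049 0.03  ]
side bearing [251.3 242.9] 0.58 [ 0.6838 -0.123   0.03  ]
side nest [217.2 273. ] 0.94 [ 0.5654 -0.0807  0.03  ]
side nest [206.2 239.4] 0.71 [ 0.5343 -0.1586  0.03  ]
side leaf_spring [204.9 201.9] 0.7 [ 0.5625 -0.2335  0.045 ]
side leaf_lip [206.9 240. ] 0.52 [ 0.55   -0.1539  0.039 ]
```

View pics/a.png

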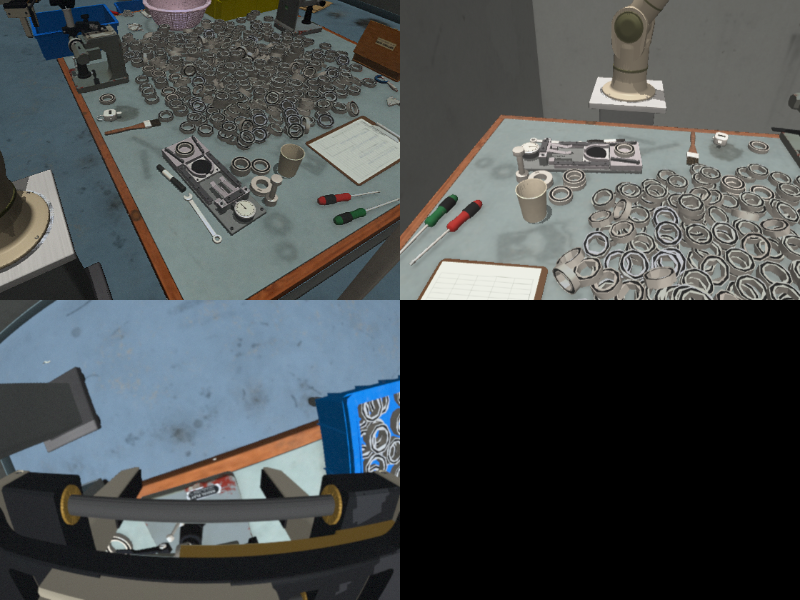

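The picture shows the gauge running along about world -y at x≈0.55, with the bearing on the apron (scene px 210,258). A stand sits beyond the brush, so I'll check where it is before crossing.

```bash
python3 - <<'E'
from h import *
for p in [(115,150),(119,178),(110,125),(98,105)]: print(p,onplane('scene',p,0).round(3), onplane('scene',(p[0]-60,p[1]-10),0.15).round(3))
print(get_calibration('scene')['t'], ray('scene',(210,280))[0])
K=get_calibration('wrist');print(-np.array(K['R']).T@K['t'],K['R'],K['cx'],K['cy'],K['fovy'])
E
```

```text
(115, 150) [0.452 0.571 0.   ] [0.478 0.661 0.15 ]
(119, 178) [0.52  0.509 0.   ] [0.543 0.596 0.15 ]
(110, 125) [0.393 0.636 0.   ] [0.422 0.73  0.15 ]
(98, 105) [0.356 0.74  0.   ] [0.388 0.85  0.15 ]
[-0.52014891  0.21153896  0.79163812] [ 0.22660779 -0.62755347  0.70485466]
[0.18380012 0.70352497 0.38548346] [[ 3.36859651e-01  9.41554548e-01  7.79757233e-04]
 [ 9.14425972e-01 -3.27351010e-01  2.38047175e-01]
 [ 2.24389655e-01 -7.94754581e-02 -9.71253280e-01]] 281.2637984987638 206.18791706193338 65.70646984690485
```

Emit:
servo_tool(
  steps=[
    [0.03,-0.12,0.04,0,0,0],
    [0.05,-0.2,0.06,0,0,-15],
    [0.05,-0.2,0.06,0,0,-20],
    [0.05,-0.2,0.06,0,0,-30],
    [0.07,-0.22,0.06,0,0,-35],
  ],
  claw=190,
)

```text
time_s: 1.47
tool_pos: [0.3005, 0.4891, 0.2742]
orientation: [-1.293, -2.862, -0.002]
force: [1.6, 0.3, 0.3]
finger_gap: 0.0642
```

Emit:
servo_tool(
  steps=[
    [0.1,-0.2,0,0,0,-10],
    [0.1,-0.2,0,0,0,-20],
    [0.1,-0.2,0,0,0,-30],
    [0.1,-0.2,0,0,0,-30],
    [0.1,-0.2,0,0,0,-30],
  ],
)

```text
time_s: 1.88
tool_pos: [0.394, 0.3015, 0.2745]
orientation: [-1.999, -2.423, -0.004]
force: [1.1, -0.1, -1.0]
finger_gap: 0.0309
```

Emit:
servo_tool(
  steps=[
    [0.15,-0.35,0,0,0,-7],
    [0.15,-0.35,0,0,0,-7],
    [0.15,-0.35,0,0,0,-7],
    [0.15,-0.35,0,0,0,-7],
    [0.15,-0.35,0,0,0,-7],
  ],
)

```text
time_s: 2.3
tool_pos: [0.4759, 0.1099, 0.2747]
orientation: [-2.143, -2.297, -0.005]
force: [0.9, 0.6, 0.2]
finger_gap: 0.0237
```

Emit:
servo_tool(
  steps=[
    [0.08,-0.18,-0.01,0,0,0],
    [0.08,-0.18,-0.01,0,0,0],
    [0.08,-0.18,-0.01,0,0,0],
    [0.08,-0.18,-0.01,0,0,0],
    [0.08,-0.18,-0.01,0,0,0],
  ],
)

```text
time_s: 2.72
tool_pos: [0.5568, -0.0735, 0.2649]
orientation: [2.144, 2.295, 0.006]
force: [0.1, 0.6, 0.2]
finger_gap: 0.0236
```

```bash
python3 - <<'E'
from h import *
s=observe(); print(s['tool_pos'],s['orientation'],s['joint_pos'].round(2),s['finger_gap'])
im=get_image('wrist'); cv2.imwrite('pics/w1.png',im)
for n,z in [('gauge',0),('apron',.03),('bearing',.03),('nest',.03),('leaf_spring',.045),('leaf_lip',.039)]:
    for q in mark_of(n,'wrist')[:2]: print(n,np.round(q['position'],1),round(q['confidence'],2),np.round(onplane('wrist',q['position'],z),4))
E
```

```text
[ 0.55676457 -0.07348415  0.26492671] [2.14427262 2.29502043 0.00575178] [-0.3   0.37  0.46  1.95 -0.22  0.87  0.34] 0.023616467088981172
gauge [205.5 275.1] 0.61 [ 0.5528 -0.1163  0.    ]
gauge [224.8 361.9] 0.39 [ 0.6772 -0.1368  0.    ]
apron [117.2 271.1] 0.75 [0.5398 0.0048 0.03  ]
apron [161.8 208.9] 0.47 [ 0.465  -0.0545  0.03  ]
bearing [120.  269.5] 0.84 [0.5372 0.0036 0.03  ]
nest [184.7 273.9] 0.91 [ 0.5476 -0.0751  0.03  ]
leaf_spring [186.  277.5] 0.66 [ 0.5522 -0.073   0.045 ]
leaf_lip [239.2 276.4] 0.74 [ 0.5557 -0.1426  0.039 ]
leaf_lip [220.1 357.9] 0.32 [ 0.6579 -0.11    0.039 ]
```

View pics/w1.png

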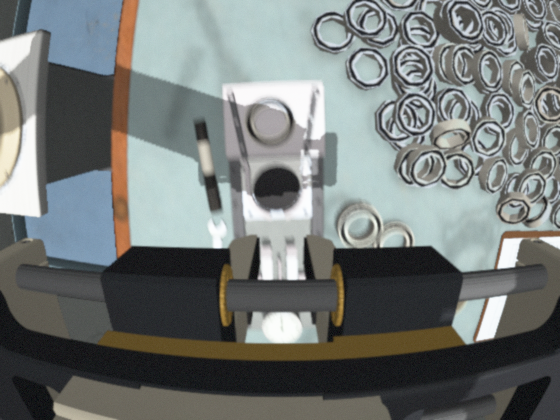

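The wrist view shows the bearing (px 120,270), the nest pad (185,275) and the fingers at rows 235+. I'll crop it for axis accuracy.

```bash
python3 - <<'E'
import cv2
im=cv2.imread('pics/w1.png')[72:252,200:360]
cv2.imwrite('pics/w1c.png',cv2.resize(im,(533,600),interpolation=cv2.INTER_CUBIC))
E
```

```text
(no output)
```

View pics/w1c.png

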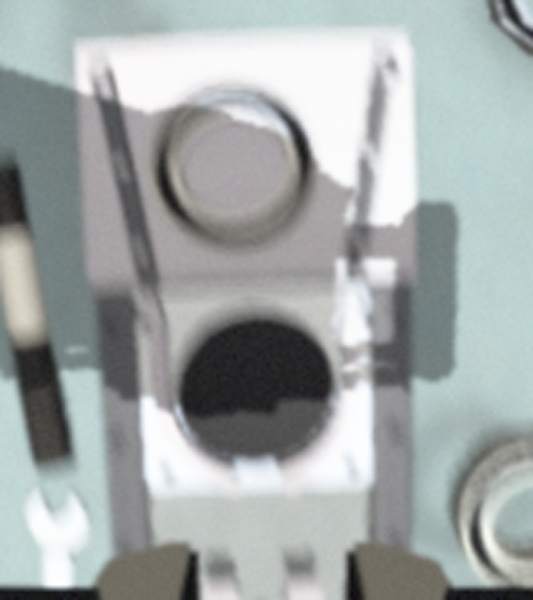

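```bash
python3 - <<'E'
from h import *
P={'apronL':((84.6,222.5),.03,(-165,62)),'apronR':((81,323.6),.03,(-165,-62)),'pad':((189.6,276.8),.03,(-31.5,0)),'shL':((219,245),.029,(3,45)),'shR':((217,311.6),.029,(3,-45)),'lip':((238.7,277.3),.04,(40,0)),'apFL':((159,227),.03,(-74,62)),'nestnet':((184.7,273.9),.03,(-31.5,0)),'lipnet':((239.2,276.4),.039,(40,0))}
W=[];G=[]
for n,(p,z,g) in P.items():
    X=onplane('wrist',p,z); print(n,X.round(4)); W.append(X[:2]);G.append((g[0]/1e3,-g[1]/1e3)) 
# left in image = world -x (near robot). gauge x = -world y => gauge y = z cross x = +world x ; near = -y
W=np.array(W);G=np.array(G)
a=G@[1,1j]; b=W@[1,1j]
am,bm=a.mean(),b.mean(); k=(np.conj(a-am)@(b-bm)); th=np.angle(k); sc=abs(k)/sum(abs(a-am)**2)
o=bm-am*np.exp(1j*th); print('yaw',np.degrees(th),'scale',sc,'orig',o)
for n,aa,bb in zip(P,a,b): e=(bb-o)*np.exp(-1j*th)-aa; print(n,(e*1e3).round(1) if 0 else (round(e.real*1e3,1),round(e.imag*1e3,1)))
for p,z in [((122,270.8),.042),((120,269.5),.03)]:
    X=onplane('wrist',p,z); e=((X[0]+1j*X[1])-o)*np.exp(-1j*th); print('bearing',X,e*1e3)
E
```

```text
apronL [0.4755 0.0473 0.03  ]
apronR [0.5992 0.0602 0.03  ]
pad [ 0.5517 -0.08    0.03  ]
shL [ 0.5134 -0.1216  0.029 ]
shR [ 0.5989 -0.1127  0.029 ]
lip [ 0.5568 -0.1415  0.04  ]
apFL [ 0.487  -0.0455  0.03  ]
nestnet [ 0.5477 -0.0741  0.03  ]
lipnet [ 0.5557 -0.1426  0.039 ]
yaw -84.06462113728038 scale 0.9779051230048367 orig (0.5541101967769783-0.1092183715761827j)
apronL (np.float64(1.2), np.float64(0.0))
apronR (np.float64(1.2), np.float64(0.3))
pad (np.float64(2.2), np.float64(0.7))
shL (np.float64(5.1), np.float64(3.3))
shR (np.float64(5.1), np.float64(-0.8))
lip (np.float64(-7.7), np.float64(-0.7))
apFL (np.float64(3.7), np.float64(1.8))
nestnet (np.float64(-4.1), np.float64(-2.8))
lipnet (np.float64(-6.7), np.float64(-1.9))
bearing [0.53880952 0.0033958  0.042     ] (-113.59266138995099-3.573592691778331j)
bearing [0.53667547 0.00600604 0.03      ] (-116.40957615553573-5.426288263383438j)
```

Emit:
servo_tool(
  steps=[
    [-0.0235,0.135,-0.06,0,0,2],
    [-0.0235,0.135,-0.1,0,0,2],
    [-0.0235,0.135,-0.14,0,0,2],
    [-0.0235,0.135,-0.16,0,0,2],
    [-0.0235,0.135,-0.19,0,0,2],
  ],
  claw=198,
)

```text
time_s: 3.48
tool_pos: [0.5336, 0.0593, 0.1108]
orientation: [-2.093, -2.341, -0.01]
force: [0.8, -0.3, -0.7]
finger_gap: 0.0211
```

```bash
cat >> h.py <<'E'
O=np.array([.5548,-.111]); d=np.array([.1045,-.9945]); n=np.array([.9945,.1045])
def G(X): X=np.array(X)[:2]-O; return (np.array([X@d,X@n])*1e3).round(1)
def st():
    s=observe(); o=s['orientation']; print('t',round(s['time_s'],2),'tcp',s['tool_pos'].round(4),'gauge',G(s['tool_pos']),'jaw yaw',2*np.degrees(np.arctan2(o[1],o[0]))-90,o.round(3),'F',s['force'].round(1),'gap',s['finger_gap'])
    return s
E
python3 - <<'E'
from h import *
st()
ims=[]
for c in ['wrist','side']:
    im=get_image(c); cv2.imwrite(f'pics/{c}2.png',im)
    for q in mark_of('bearing',c)[:2]: X=onplane(c,q['position'],.03);print(c,q['position'],round(q['confidence'],2),X,G(X))
w=cv2.imread('pics/wrist2.png'); s=cv2.imread('pics/side2.png')[150:270,180:380]
cv2.imwrite('pics/b.png',np.hstack([cv2.resize(w,(400,300)),cv2.resize(s,(400,240))[:240] if 0 else cv2.copyMakeBorder(cv2.resize(s,(400,240)),0,60,0,0,0)]))
E
```

```text
t 3.48 tcp [0.5336 0.0593 0.1108] gauge [-171.6   -3.3] jaw yaw -353.60219720460043 [-2.093 -2.341 -0.01 ] F [ 0.8 -0.3 -0.7] gap 0.02106172122835547
wrist [280.5, 277.7] 0.97 [5.33794436e-01 4.08625909e-04 3.00000000e-02] [-113.    -9.2]
side [209.4, 314.9] 0.64 [0.52373987 0.00567595 0.03      ] [-119.3  -18.7]
```

View pics/b.png

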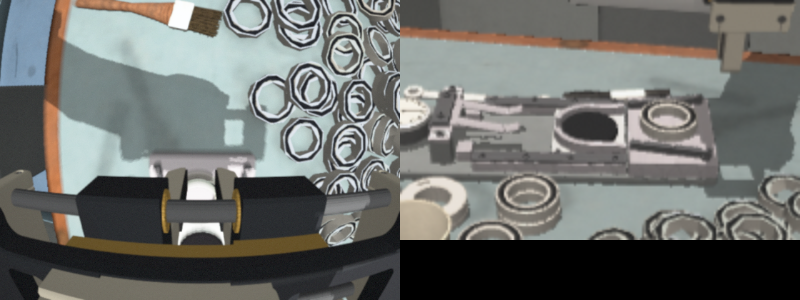

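Fingers lined up behind the bearing, which is seen between them. Next I descend and push.

Emit:
servo_tool(
  steps=[
    [0,0,-0.03,0,0,0],
    [0,0,-0.06,0,0,0],
    [0,0,-0.074,0,0,0],
    [0,0,-0.074,0,0,0],
  ],
)

```text
time_s: 4.02
tool_pos: [0.5344, 0.0541, 0.038]
orientation: [-2.099, -2.336, -0.004]
force: [0.2, -0.2, -0.3]
finger_gap: 0.0208
```

Emit:
servo_tool(
  steps=[
    [0.0005,-0.005,0,0,0,0],
    [0.001,-0.01,0,0,0,0],
    [0.0015,-0.015,0,0,0,0],
    [0.0025,-0.02,0,0,0,0],
    [0.0035,-0.025,0,0,0,0],
  ],
)

```text
time_s: 4.43
tool_pos: [0.5384, 0.0287, 0.0391]
orientation: [-2.099, -2.336, -0.006]
force: [-1.3, 2.0, 1.7]
finger_gap: 0.021
```

Emit:
servo_tool(
  steps=[
    [0.001,-0.007,-0.0015,0,0,0],
    [0.002,-0.014,-0.0015,0,0,0],
    [0.003,-0.021,-0.0015,0,0,0],
    [0.004,-0.028,-0.0015,0,0,0],
    [0.005,-0.035,-0.0015,0,0,0],
  ],
)

```text
time_s: 4.85
tool_pos: [0.5435, -0.0071, 0.0376]
orientation: [-2.099, -2.336, -0.006]
force: [0.5, 2.8, 2.0]
finger_gap: 0.0211
```

```bash
python3 - <<'E'
from h import *
st()
for c in ['scene','side','wrist']:
    get_image(c)
    for q in mark_of('bearing',c)[:2]: X=onplane(c,q['position'],.03);print(c,q['position'],round(q['confidence'],2),X,G(X))
E
```

```text
t 4.85 tcp [ 0.5435 -0.0071  0.0376] gauge [-104.5   -0.4] jaw yaw -353.8952636771365 [-2.099 -2.336 -0.006] F [0.5 2.8 2. ] gap 0.02108725399849713
scene [223.6, 272.8] 0.84 [ 0.54620347 -0.04592594  0.03      ] [-65.6  -1.7]
scene [229.7, 282.6] 0.35 [ 0.55603483 -0.07240195  0.03      ] [-38.3   5.3]
side [210.2, 291.0] 0.88 [ 0.53404306 -0.04546414  0.03      ] [-67.3 -13.8]
side [198.4, 218.0] 0.66 [ 0.5100537  -0.21196734  0.03      ] [ 95.7 -55.1]
```

Emit:
servo_tool(
  steps=[
    [0.001,-0.007,0,0,0,0],
    [0.0015,-0.013,0,0,0,0],
    [0.002,-0.019,0,0,0,0],
    [0.0025,-0.024,0,0,0,0],
    [0.003,-0.028,0,0,0,0],
  ],
)

```text
time_s: 5.57
tool_pos: [0.5462, -0.0353, 0.0375]
orientation: [-2.1, -2.335, -0.005]
force: [0.7, 0.5, -0.3]
finger_gap: 0.0207
```

Emit:
servo_tool(
  steps=[
    [0.0003,-0.002,0,0,0,0],
    [0.0005,-0.004,0,0,0,0],
    [0.0008,-0.006,0,0,0,0],
    [0.001,-0.0075,0,0,0,0],
  ],
)

```text
time_s: 5.9
tool_pos: [0.5472, -0.0429, 0.0374]
orientation: [-2.1, -2.335, -0.005]
force: [-0.2, 1.0, -0.2]
finger_gap: 0.0208
```

```bash
python3 - <<'E'
from h import *
st()
for c in ['scene','side']:
    im=get_image(c); cv2.imwrite(f'pics/{c}3.png',im)
    for q in mark_of('bearing',c)[:1]: X=onplane(c,q['position'],.03);print(c,q['position'],round(q['confidence'],2),X,G(X))
a=cv2.imread('pics/scene3.png')[160:320,190:400]; b=cv2.imread('pics/side3.png')[150:270,180:340]
cv2.imwrite('pics/c.png',np.hstack([cv2.resize(a,(400,305),interpolation=2),cv2.resize(b,(400,305),interpolation=2)]))
E
```

```text
t 5.9 tcp [ 0.5472 -0.0429  0.0374] gauge [-68.5  -0.5] jaw yaw -353.9278473831624 [-2.1   -2.335 -0.005] F [-0.2  1.  -0.2] gap 0.02081326654764837
scene [233.5, 284.5] 0.77 [ 0.55405556 -0.08419924  0.03      ] [-26.7   2.1]
```

View pics/c.png

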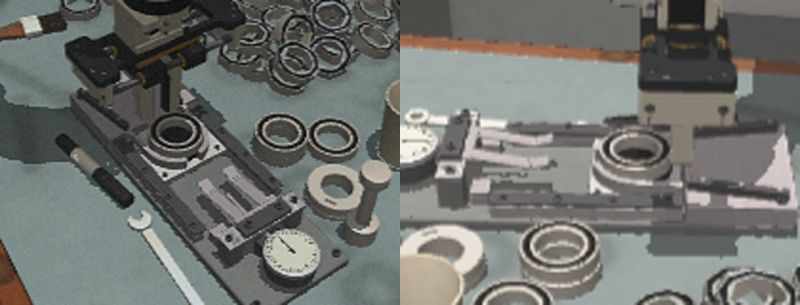

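The bearing is in the horseshoe and the shuttle is still by the apron. One small nudge to seat it, watching the force.

Emit:
servo_tool(
  steps=[
    [0.0001,-0.001,0,0,0,0],
    [0.0002,-0.002,0,0,0,0],
    [0.0003,-0.003,0,0,0,0],
  ],
)

```text
time_s: 6.35
tool_pos: [0.5476, -0.0455, 0.0375]
orientation: [-2.099, -2.336, -0.005]
force: [0.1, 1.9, 0.0]
finger_gap: 0.0208
```

Emit:
servo_tool(
  steps=[
    [0,0.006,0.004,0,0,0],
    [0,0.006,0.025,0,0,0],
    [0,0.006,0.025,0,0,0],
  ],
)

```text
time_s: 6.6
tool_pos: [0.5486, -0.0392, 0.0647]
orientation: [2.1, 2.336, 0.008]
force: [-0.4, -0.3, 0.1]
finger_gap: 0.0206
```

```bash
python3 - <<'E'
from h import *
st()
for c in ['scene','side']:
    im=get_image(c); cv2.imwrite(f'pics/{c}4.png',im)
    for nn,z in [('bearing',.03),('nest',.03)]:
      for q in mark_of(nn,c)[:1]: X=onplane(c,q['position'],z);print(c,nn,q['position'],round(q['confidence'],2),X,G(X))
E
```

```text
t 6.6 tcp [ 0.5486 -0.0392  0.0647] gauge [-72.    1.3] jaw yaw 6.101609548722607 [2.1   2.336 0.008] F [-0.4 -0.3  0.1] gap 0.02063216608061975
scene bearing [231.8, 282.9] 0.97 [ 0.55351031 -0.07817209  0.03      ] [-32.8   2.1]
scene nest [230.0, 279.2] 0.7 [ 0.54909835 -0.06965891  0.03      ] [-41.7  -1.4]
side bearing [211.2, 272.6] 0.63 [ 0.54336635 -0.08435487  0.03      ] [-27.7  -8.6]
side nest [214.1, 273.4] 0.97 [ 0.553962   -0.08129939  0.03      ] [-29.6   2.3]
```

Emit:
servo_tool(
  steps=[
    [0.0013,-0.0245,0,0,0,0],
    [0.0013,-0.0245,0,0,0,0],
    [0.0013,-0.0245,-0.01,0,0,0],
    [0.0013,-0.0245,-0.0175,0,0,0],
    [0.0013,-0.0245,-0.0175,0,0,0],
  ],
)

```text
time_s: 7.32
tool_pos: [0.5483, -0.0635, 0.0428]
orientation: [-2.098, -2.335, -0.004]
force: [0.2, -1.0, 4.0]
finger_gap: 0.0211
```

```bash
python3 - <<'E'
from h import *
st()
im=get_image('wrist'); cv2.imwrite('pics/w5.png',im)
b=get_image('side'); cv2.imwrite('pics/s5.png',b);a=get_image('scene')
cv2.imwrite('pics/d.png',np.hstack([cv2.resize(a[190:270,240:350],(400,291),interpolation=2),cv2.resize(b[170:250,220:330],(400,291),interpolation=2)]))
E
```

```text
t 7.32 tcp [ 0.5483 -0.0635  0.0428] gauge [-47.9  -1.5] jaw yaw -353.88109096444833 [-2.098 -2.335 -0.004] F [ 0.2 -1.   4. ] gap 0.02106313929149919
```

View pics/d.png

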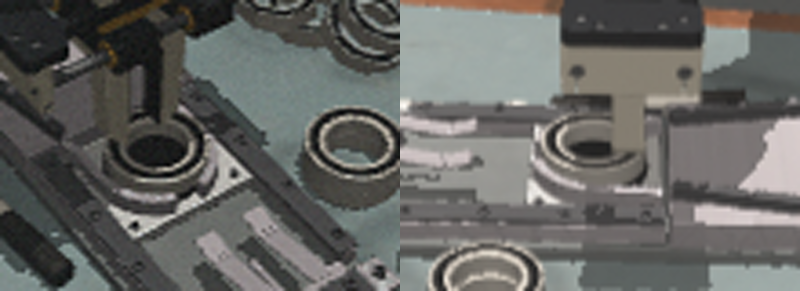

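Both fingers rest on the rear half of the ring (4 N). Now pressing.

Emit:
servo_tool(
  steps=[
    [0.001,0,-0.002,0,0,0],
    [0.001,0,-0.004,0,0,0],
    [0.001,0,-0.006,0,0,0],
  ],
)

```text
time_s: 7.72
tool_pos: [0.5487, -0.0633, 0.0383]
orientation: [-2.097, -2.335, -0.003]
force: [-3.2, -0.0, 9.0]
finger_gap: 0.021
```

Emit:
servo_tool(
  steps=[
    [0,0,-0.002,0,0,0],
    [0,0,-0.003,0,0,0],
    [0,0,-0.003,0,0,0],
  ],
)

```text
time_s: 7.97
tool_pos: [0.5486, -0.0632, 0.0364]
orientation: [-2.097, -2.335, -0.005]
force: [-2.7, -0.1, 17.6]
finger_gap: 0.0207
```

Emit:
servo_tool(
  steps=[
    [0,0,-0.0015,0,0,0],
    [0,0,-0.002,0,0,0],
    [0,0,-0.002,0,0,0],
  ],
)

```text
time_s: 8.22
tool_pos: [0.5487, -0.0631, 0.0362]
orientation: [-2.098, -2.335, -0.006]
force: [-4.7, 0.5, 28.8]
finger_gap: 0.0212
```

Emit:
servo_tool(
  steps=[
    [0.0003,-0.003,-0.002,0,0,0],
    [0.0006,-0.006,-0.002,0,0,0],
    [0.001,-0.01,-0.002,0,0,0],
    [0.0014,-0.014,-0.002,0,0,0],
    [0.0018,-0.018,-0.002,0,0,0],
  ],
)

```text
time_s: 8.63
tool_pos: [0.5505, -0.0807, 0.0362]
orientation: [-2.097, -2.335, -0.009]
force: [-6.0, 1.6, 29.4]
finger_gap: 0.0207
```

```bash
python3 - <<'E'
from h import *
st()
b=get_image('side'); cv2.imwrite('pics/s6.png',b)
for q in mark_of('bearing','side')[:1]+mark_of('nest','side')[:1]: X=onplane('side',q['position'],.025);print(q['position'],round(q['confidence'],2),G(X))
a=get_image('scene')
for q in mark_of('bearing','scene')[:1]+mark_of('nest','scene')[:1]: X=onplane('scene',q['position'],.025);print(q['position'],round(q['confidence'],2),G(X))
cv2.imwrite('pics/e.png',np.hstack([cv2.resize(a[200:280,250:360],(400,291),interpolation=2),cv2.resize(b[170:250,200:310],(400,291),interpolation=2)]))
E
```

```text
t 8.63 tcp [ 0.5505 -0.0807  0.0362] gauge [-30.5  -1.1] jaw yaw -353.859430473483 [-2.097 -2.335 -0.009] F [-6.   1.6 29.4] gap 0.02065483068815023
[213.8, 266.9] 0.77 [-15.5  -5.6]
[214.0, 267.5] 0.95 [-16.9  -4.9]
[238.8, 289.4] 0.83 [-11.9   4.5]
[239.3, 288.5] 0.79 [-11.8   2. ]
```

View pics/e.png

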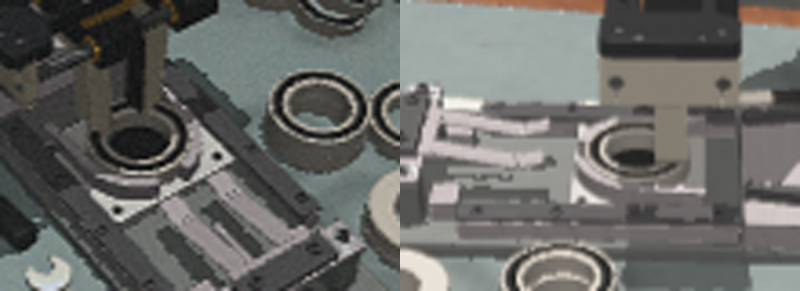

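Emit:
servo_tool(
  steps=[
    [0.0,-0.004,-0.002,0,0,0],
    [0.0003,-0.008,-0.002,0,0,0],
    [0.0007,-0.012,-0.002,0,0,0],
    [0.0011,-0.016,-0.002,0,0,0],
    [0.0015,-0.02,-0.002,0,0,0],
  ],
)

```text
time_s: 9.35
tool_pos: [0.5525, -0.1015, 0.0362]
orientation: [-2.1, -2.336, -0.011]
force: [-5.9, 1.6, 29.5]
finger_gap: 0.0208
```

Emit:
servo_tool(
  steps=[
    [0.0004,-0.004,-0.002,0,0,0],
    [0.0008,-0.008,-0.002,0,0,0],
    [0.0012,-0.012,-0.002,0,0,0],
    [0.0016,-0.016,-0.002,0,0,0],
    [0.0019,-0.019,-0.002,0,0,0],
  ],
)

```text
time_s: 9.77
tool_pos: [0.5544, -0.1197, 0.0362]
orientation: [-2.099, -2.336, -0.014]
force: [-6.4, 7.6, 31.7]
finger_gap: 0.0207
```

```bash
python3 - <<'E'
from h import *
st()
b=get_image('side'); cv2.imwrite('pics/s6.png',b)
for q in mark_of('bearing','side')[:1]+mark_of('nest','side')[:1]: X=onplane('side',q['position'],.025);print(q['position'],round(q['confidence'],2),G(X))
a=get_image('scene')
for q in mark_of('bearing','scene')[:1]+mark_of('nest','scene')[:1]: X=onplane('scene',q['position'],.025);print(q['position'],round(q['confidence'],2),G(X))
cv2.imwrite('pics/f.png',np.hstack([cv2.resize(a[200:280,250:360],(400,291),interpolation=2),cv2.resize(b[170:250,180:290],(400,291),interpolation=2)]))
E
```

```text
t 9.77 tcp [ 0.5544 -0.1197  0.0362] gauge [ 8.7 -1.3] jaw yaw -353.87989361288794 [-2.099 -2.336 -0.014] F [-6.4  7.6 31.7] gap 0.02066862074628237
[214.9, 247.3] 0.55 [26.2  0. ]
[215.6, 249.0] 0.71 [22.4  2.5]
[250.9, 299.9] 0.63 [28.1  2.3]
[247.9, 298.7] 0.94 [20.1  5.3]
```

View pics/f.png

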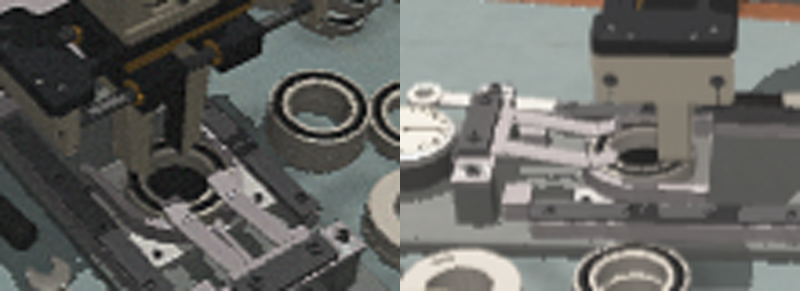

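The bearing is running under both prongs with the fingers well behind the lip. The last ~11 mm I take slowly.

Emit:
servo_tool(
  steps=[
    [0.0002,-0.002,-0.002,0,0,0],
    [0.0004,-0.004,-0.002,0,0,0],
    [0.0006,-0.006,-0.002,0,0,0],
    [0.0008,-0.008,-0.002,0,0,0],
  ],
)

```text
time_s: 10.4
tool_pos: [0.555, -0.1251, 0.0362]
orientation: [-2.095, -2.337, -0.017]
force: [-6.7, 8.5, 32.6]
finger_gap: 0.0208
```

Emit:
servo_tool(
  steps=[
    [0.0002,-0.0015,-0.002,0,0,0],
    [0.0003,-0.003,-0.002,0,0,0],
    [0.0004,-0.004,-0.002,0,0,0],
  ],
)

```text
time_s: 10.65
tool_pos: [0.5552, -0.127, 0.0362]
orientation: [-2.092, -2.337, -0.021]
force: [-6.6, 7.4, 31.8]
finger_gap: 0.021
```

```bash
python3 -c "
from h import *
st()
for c in ['scene','side']:
    get_image(c)
    for nn in ['bearing','nest']:
        for q in mark_of(nn,c)[:1]: print(c,nn,round(q['confidence'],2),G(onplane(c,q['position'],.025)))
"
```

```text
t 10.65 tcp [ 0.5552 -0.127   0.0362] gauge [15.9 -1.3] jaw yaw -353.6775027405395 [-2.092 -2.337 -0.021] F [-6.6  7.4 31.8] gap 0.020963823576374524
scene bearing 0.59 [30.5  1.4]
scene nest 0.75 [31.4 -1.7]
side bearing 0.46 [31.7 -4.7]
side nest 0.88 [37.9 -1.5]
```

Emit:
servo_tool(
  steps=[
    [0.0002,-0.003,-0.002,0,0,0],
    [0.0004,-0.005,-0.002,0,0,0],
    [0.0006,-0.007,-0.002,0,0,0],
    [0.0006,-0.007,-0.002,0,0,0],
  ],
)

```text
time_s: 11.28
tool_pos: [0.5556, -0.1315, 0.0363]
orientation: [-2.089, -2.337, -0.025]
force: [-6.2, 8.2, 31.7]
finger_gap: 0.0208
```

Emit:
servo_tool(
  steps=[
    [0.0002,-0.003,-0.002,0,0,0],
    [0.0004,-0.004,-0.002,0,0,0],
    [0.0004,-0.004,-0.002,0,0,0],
  ],
)

```text
time_s: 11.53
tool_pos: [0.5556, -0.1316, 0.0362]
orientation: [-2.083, -2.337, -0.03]
force: [-6.3, 11.9, 33.0]
finger_gap: 0.0205
```

Force rose to 12 N with no further motion, at the predicted home position (TCP gauge x 20.5). One firm confirmation push, then a straight lift.

Emit:
servo_tool(
  steps=[
    [0.0003,-0.003,-0.0022,0,0,0],
    [0.0005,-0.005,-0.0022,0,0,0],
    [0.0005,-0.005,-0.0022,0,0,0],
  ],
)

```text
time_s: 11.78
tool_pos: [0.5556, -0.1317, 0.0362]
orientation: [-2.076, -2.336, -0.036]
force: [-8.2, 14.3, 35.1]
finger_gap: 0.021
```

Emit:
servo_tool(
  steps=[
    [0,-0.001,0.001,0,0,0],
    [0,0,0.008,0,0,0],
    [0,0.002,0.025,0,0,0],
    [0,0.004,0.05,0,0,0],
    [0,0.004,0.06,0,0,0],
  ],
)

```text
time_s: 12.2
tool_pos: [0.5564, -0.1276, 0.0983]
orientation: [-2.077, -2.338, -0.037]
force: [0.4, 0.2, 0.4]
finger_gap: 0.0208
```

Emit:
servo_tool(
  steps=[
    [0,-0.01,0.04,0,0,0],
    [0,-0.02,0.08,0,0,0],
    [0,-0.04,0.12,0,0,0],
    [0,-0.04,0.14,0,0,0],
    [0,-0.04,0.14,0,0,0],
  ],
)

```text
time_s: 12.62
tool_pos: [0.5585, -0.1701, 0.2435]
orientation: [-2.084, -2.341, -0.043]
force: [0.9, 0.2, 0.2]
finger_gap: 0.0207
```

```bash
python3 - <<'E'
from h import *
st()
I={}
for c in ['scene','side','wrist']:
    I[c]=get_image(c); cv2.imwrite(f'pics/{c}7.png',I[c])
    for nn in ['bearing','nest','leaf_lip']:
        for q in mark_of(nn,c)[:1]: print(c,nn,q['position'],round(q['confidence'],2),G(onplane(c,q['position'],.039 if nn=='leaf_lip' else .0225)))
r=lambda a:cv2.resize(a,(400,300),interpolation=2)
cv2.imwrite('pics/g.png',np.vstack([np.hstack([r(I['scene'][205:295,250:370]),r(I['side'][165:255,170:290])]),np.hstack([r(I['wrist'][60:240,160:400]),r(I['wrist'])])]))
E
```

```text
t 12.62 tcp [ 0.5585 -0.1701  0.2435] gauge [59.1 -2.5] jaw yaw -353.3680097243096 [-2.084 -2.341 -0.043] F [0.9 0.2 0.2] gap 0.02067049074908944
scene bearing [257.3, 302.2] 0.54 [43.1 -2.9]
scene nest [253.4, 302.1] 0.6 [34.6  3.4]
side bearing [211.5, 242.0] 0.69 [ 39. -16.]
side nest [215.7, 242.7] 0.89 [36.2 -0.2]
side leaf_lip [204.9, 237.3] 0.74 [ 48.7 -16.8]
wrist bearing [176.4, 282.5] 0.73 [42.7 -1.4]
wrist nest [173.7, 282.9] 0.77 [39.6 -0.8]
wrist leaf_lip [177.6, 280.5] 0.89 [42.4 -3.6]
```

View pics/g.png

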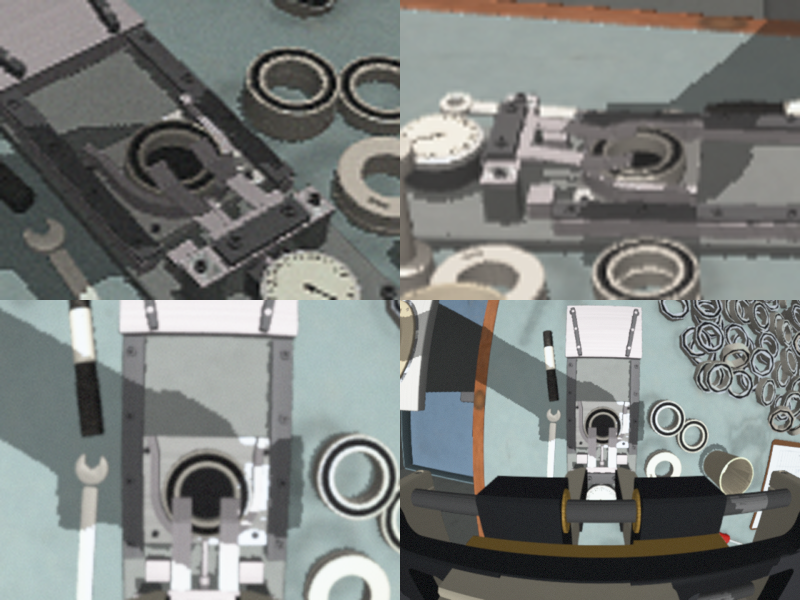

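The final view shows the bearing in the nest under both prongs, lip ends over its centre (wrist px ~177,282), with the rear half uncovered and nothing else moved. Handing in.

```bash
python3 -c "
from plant import *
print(arm.hand_in())"
```

```text
the job is handed in; nothing more can be done
None
```

The bearing is loaded and the job is handed in, at about 13 s on the robot's clock. I pushed it into the nest with two fingertips on its rear rim. I then pressed its rear half down with about 30 N and slid it and the shuttle under the leaf spring. After that I lifted straight off.

**Home position:** On the last two pushes the drive force rose from 8 N to 14 N with no further motion. The fingertips stopped at gauge x 20.5 mm, against about 20 mm predicted for home.

**After release:** The bearing stays down with both prongs over it, and the lip ends stand over its centre. The bystanders in view look unmoved. The arm was clear, with wrist force near zero.

**Disagreements:** The networks put the bearing at gauge x 39 to 43 mm and the nest at 35 to 40 mm, against a nominal 38.5 mm, which is within their scatter. The side camera also put the bearing 16 mm off the middle line, while the other two put it within 3 mm. I did not read the dial needle, so plunger travel is only inferred from the shuttle being home.

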